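Measure a printing stamp with the beam caliper

ROBOT

A 6-joint arm with a two-finger parallel gripper is mounted at the origin on the work surface. World frame = base frame: x ahead of the robot, y to its left, z up, the work surface at z = 0. Lengths are in mm, angles in degrees, forces in N, time in s.
With the tool pointing down it reaches from about 350 to 850 mm from the base axis. Payload 8.1 kg.
Tool frame: the origin (TCP) lies midway between the tips of the shut fingers; the grasp point (between the pads) lies 19 mm behind it; z points along the fingers, y is the direction in which the jaws open and shut (so a half turn about z gives the same grasp; the last joint's range is limited). The gripper opens to 85 mm and grips with 20 to 120 N. Pads are 22 mm wide; open, the fingers measure 114 mm over their backs; the gripper's body (76 mm by 85 mm) begins 54 mm behind the grasp point. The pads swing forward as they close: fully open they stand 13 mm farther back than shut.
Start: joints at [62.487, 7.471, 85.268, -0, 87.261, -4.893], TCP at [230.754, 553.857, 231.292] pointing down, gripper open.
Joint ranges: [-169.43, 169.43], [-51.17, 129.36], [1.28, 143.12], [-76.62, 256.62], [0, 156.53], [-152.29, 152.29]. Speed limits (degrees/s): [136.94, 136.94, 159.86, 180, 180, 180].

INTERFACE

Orientations are given as [roll, pitch, yaw] about the fixed x, y, z axes, in that order (R = Rz(yaw) Ry(pitch) Rx(roll)).
In Python, from bench import telemetry, snapshot, camera_params, job gives the robot as it stands. The module is installed in compiled form; this text tells all that it offers.
- The arm moves only by the shell command python3 -m jog 'ROWS' [FORCE]. ROWS is JSON, a list that holds one entry, the list of rows, each a list of 7 numbers: the shift along the tool's x, y, z in units of 50 mm (1.0 is 50 mm), then the turn, a rotation vector about the tool's x, y, z in units of 2 pi rad (1.0 is 2 pi rad), then the opening, from 0 (shut) to 1 (fully open). In form: [[[dx, dy, dz, rx, ry, rz, claw], ...]]. A call has 1 to 12 rows; each row shifts and turns the commanded pose from where the row before left it, along the tool's axes as they then stand; what a row does not reach is not made up. A row lasts 1/8 s, in which the tool goes at most 62.5 mm and 10.7 degrees, less where a joint would pass 70% of its speed; a pose out of reach is approached as far as the arm can. A call with a number of a shift or a turn outside -1 to 1 is refused whole. A call with a gripper value outside its range is refused whole. The fingers move at their own pace and stop on an object; FORCE is the grip in N (left out, the last holds). Time passes only in rows, so rows that do not move let the fingers close. It gives the time, the measured TCP pose, the force and the opening at its end, in the units of the state.
- telemetry.sense(): the state, without advancing time (a new reading comes with each control period).
- snapshot(name): name is "scene" or "top" or "wrist"; returns (picture, depth): 400x640x3 uint8, red, green, blue; 400x640 float32, mm along the optical axis (not along the pixel's ray), 0 where there is no reading.
- camera_params(name): a dict with "K" (3x3 intrinsics, pixels), "extrinsics" (4x4, takes a point from camera to world coordinates). Camera axes: x right, y down, z forward; pixel columns grow to the right and rows downward; lengths in mm; the calibration is good to about 2 mm. A picture is of the moment at which its call begins: read the wrist's pose just before it. camera_params takes no time and is no camera call; for the wrist camera it gives the pose at the moment of the call.
- job.hand_in(): hands the job in, once; it reports no verdict.
The state is a dict: "time": time; "joint_pos": joint angles; "qd": joint speeds; "joint_efforts": joint torques, N m; "tool_pos": TCP position; "tcp_rot": TCP orientation; "ft_force": force on the tool from outside, world axes, zero at the start; "wrist_torque": the same for the moment, N m; "finger_gap": finger opening in mm.
Only numpy, scipy, OpenCV 4.12 (cv2) and the standard library are available. Lean on these libraries where they do the work, as an engineer would, in place of code of your own. Each camera call takes 0.05 s, during which the arm holds its last target. There are 200 camera calls.

TASK

Measure the width of the large oblong printing stamp: stand it on the table between the jaws of the open caliper, its long sides facing the jaws and one end within a finger's breadth of the beam, and let go of it. Then slide the caliper's moving jaw up until both jaws bear lightly on the stamp (a few newtons), and leave it closed there for reading. Do not squeeze hard, cock the moving jaw or shove the caliper across the table, and leave the other stamps and the ink jar where they are.

Things in the scene. Friction and masses are not known exactly. Their poses are not given: they have to be found in the camera images.
- stamp: the stamp to measure: wooden printing stamp standing carved face down; oblong base somewhere between 50 and 60 mm wide (its x; the width is what the caliper is to find), 70 mm long (y), 28 mm high; on top, centred, an upright bar grip 16 mm thick (x), 52 mm long (y), from 28 to 64 mm above the table. 0.15 to 0.3 kg, 0.8 to 2.4 N to slide. Origin: centre of the underside; z up
- caliper: large steel beam caliper lying flat and loose on the table, 2.5 kg in all; friction holds it against pushes of about 13 N. Origin: on the table, under the beam's centre line, at the fixed jaw's measuring face. x: along the beam, the way the jaw opens; y: the way the jaws point; z up. Beam 30 mm wide (y -15 to 15), x from -25 to 375 mm, top 16 mm above the table
- fixed_jaw: the caliper's fixed jaw, one with the beam; same origin and axes as caliper. Its face is the plane x = 0; it lies at x from -22 to 0 mm (its heel on the beam from -31), reaches to y = 105 mm and is 20 mm high
- moving_jaw: the moving jaw with its carriage. Origin: on the table, under the beam's centre line, at this jaw's measuring face; x points away from the fixed jaw, y the way the jaws point. The jaw lies at x 0 to 22 mm, reaches to y = 105 mm; the carriage lies at x 0 to 88 mm, y -23 to 23 mm; both are 20 mm high
- opening (a joint): opening of the caliper in m: the distance between the faces of the two jaws, 0 when shut. It takes about 2 N to slide the moving jaw along the beam; it stays where it is left
- jaw_tilt (a joint): cocking of the moving jaw on the beam, in rad about the vertical: 0 when square. The guide is springy (25 N m per rad, about a point 46 mm behind the jaw's face on the beam's centre line): a load far out on the jaw, a push off the beam's line or a skewed grip on the carriage cocks it
- knob (a point): centre of the upright round thumb knob on top of the carriage, over the beam's centre line: diameter 20 mm, 22 mm high, 24 to 46 mm above the table; this point is 35 mm above the table, 60 mm behind the moving jaw's face. It does not turn
- stamp_round: another stamp, not to be moved: round base of diameter 62 mm, 28 mm high, turned grip up to 66 mm. Origin: centre of the underside
- stamp_small: another stamp, not to be moved: small square base 34 x 34 mm, 28 mm high, bar grip 14 mm thick up to 62 mm. Origin: centre of the underside
- ink_jar: small glass jar with a black cap, diameter 52 mm, 58 mm high, not to be moved. Origin: centre of the underside
There are look-alikes about, which are no part of the job. What is shaped like the stamp but green or red is not meant.

How it is judged:
By the outcome, as a careful person would: the job done as asked, in the order asked, and still so for the second after the job is handed in, with the robot touching nothing.
It also fails if it takes over 58 s, if anything falls off the work surface, if the arm or the gripper's body presses on something with over 40 N, if the wrist force passes 120 N, or if a joint passes its speed limit or range.

## Working session

There is one attempt and no reset: what is moved stays moved. The work goes in short steps, Python scripts to look and compute and a shell command to move; the robot and the scene stay as the last step left them, time stands still between calls to the robot, and variables do not carry over. Pictures are saved under pics/ and viewed, about 8 in all and at most 12, crops included, and the job is handed in when it is done.

```bash
mkdir -p pics
python3 - <<'E'
from bench import telemetry, snapshot, camera_params
import cv2,numpy as np
print(telemetry.sense())
for n in("top","scene"):
    p,d=snapshot(n); np.savez(f"{n}0.npz",p=p,d=d,K=camera_params(n)["K"],E=camera_params(n)["extrinsics"])
    cv2.imwrite(f"pics/{n}0.png",p[:,:,::-1]); print(n,camera_params(n))
E
```

```text
{'time': 0.0, 'joint_pos': array([ 6.24847904e+01,  7.51504952e+00,  8.53297967e+01, -9.40733142e-04,
        8.72617803e+01, -4.89265357e+00]), 'qd': array([-0.10933905, -0.02878197, -0.00169853, -0.01375332, -0.00800252,
       -0.04440401]), 'joint_efforts': array([ 7.66226167e-04, -5.69404256e+01, -5.00544298e+01,  1.07824712e-04,
        1.47896254e-02,  5.45287079e-06]), 'tool_pos': array([230.51898079, 553.34936726, 230.24008778]), 'tcp_rot': array([-1.79893682e+02, -8.15793171e-03,  1.57377482e+02]), 'ft_force': array([-0.21849203,  0.0708602 ,  0.28612458]), 'wrist_torque': array([ 0.00548204,  0.02355816, -0.00041854]), 'finger_gap': 85.08289016586288}
top {'K': array([[374.24087446,   0.        , 315.37367908],
       [  0.        , 374.24087446, 196.09424317],
       [  0.        ,   0.        ,   1.        ]]), 'extrinsics': array([[-1.79724570e-02, -9.96481393e-01,  8.18646642e-02,
         4.56540208e+02],
       [-9.99677263e-01,  1.93795292e-02,  1.64256910e-02,
         1.52174141e+02],
       [-1.79543941e-02, -8.15430335e-02, -9.96508090e-01,
         7.47542753e+02],
       [ 0.00000000e+00,  0.00000000e+00,  0.00000000e+00,
         1.00000000e+00]])}
scene {'K': array([[477.74855447,   0.        , 317.19391423],
       [  0.        , 477.74855447, 203.19279315],
       [  0.        ,   0.        ,   1.        ]]), 'extrinsics': array([[ 1.32230476e-01,  5.48502731e-01, -8.25626947e-01,
         1.36237971e+03],
       [ 9.91084731e-01, -5.94521552e-02,  1.19232950e-01,
         4.95696450e+01],
       [ 1.63142972e-02, -8.34032490e-01, -5.51474069e-01,
         5.95517114e+02],
       [ 0.00000000e+00,  0.00000000e+00,  0.00000000e+00,
         1.00000000e+00]])}
```

View pics/top0.png

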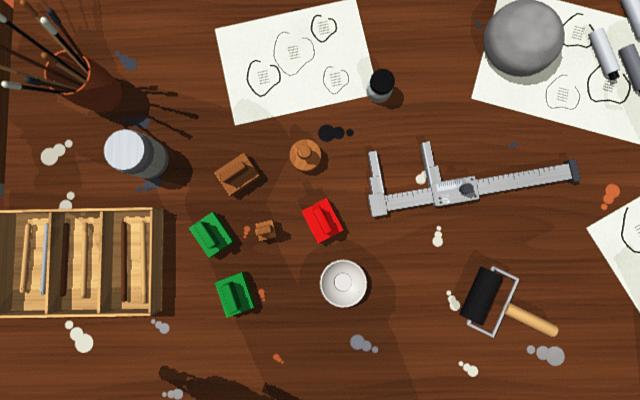

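View pics/scene0.png

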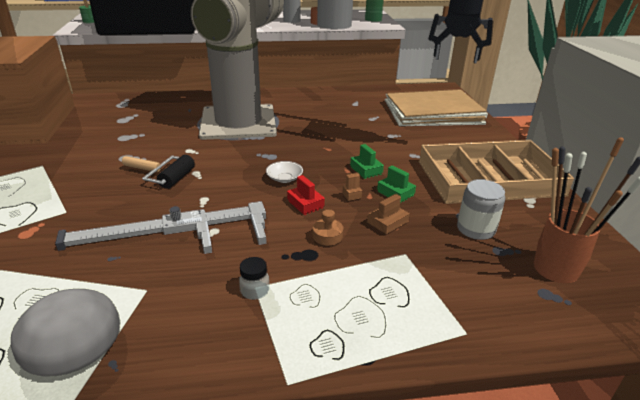

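The top view shows the brown oblong stamp at (238,174), with the round one at (306,155), the small one at (264,231) and the jar at (380,85). The caliper's fixed jaw is at (377,183) and its moving jaw at (432,172). The beam runs right to (575,172), and the knob is near (468,190).

```bash
cat > h.py <<'E'
import numpy as np,cv2
from bench import telemetry,snapshot,camera_params
def cloud(d,K,E):
    v,u=np.mgrid[:d.shape[0],:d.shape[1]]
    P=np.dstack([(u-K[0,2])/K[0,0]*d,(v-K[1,2])/K[1,1]*d,d])
    return P@E[:3,:3].T+E[:3,3]
def ray(px,z,K,E):
    px=np.atleast_2d(px).astype(float)
    r=np.c_[(px-K[:2,2])/[K[0,0],K[1,1]],np.ones(len(px))]@E[:3,:3].T
    return E[:3,3]+r*((z-E[2,3])/r[:,2:])
E
python3 - <<'E'
from h import *
f=np.load("top0.npz");p,d,K,E=f['p'],f['d'],f['K'],f['E']
W=cloud(d,K,E);z=W[...,2]
print("table",np.median(z[240:260,380:430]),np.std(z[240:260,380:430]), np.median(z[130:150,180:200]))
def reg(n,x0,x1,y0,y1,zl,zh):
    m=np.zeros(z.shape,bool);m[y0:y1,x0:x1]=1
    m&=(z>zl)&(z<zh)
    q=W[m][:,:2].astype(np.float32); r=cv2.minAreaRect(q)
    print(n,m.sum(),"mean",q.mean(0),"rect",r,"z",np.median(W[m][:,2])); return m
reg("stampgrip",205,270,145,205,50,75)
reg("stampbase",205,270,145,205,20,36)
reg("round",285,325,130,175,15,75)
reg("small",250,280,215,245,15,75)
reg("jar",360,400,60,110,15,75)
reg("red",300,345,195,245,15,75)
reg("cal",360,590,130,225,8,60)
reg("knob",450,485,170,205,35,60)
hsv=cv2.cvtColor(p,cv2.COLOR_RGB2HSV)
g=((hsv[...,1]<70)&(hsv[...,2]>60)).astype(np.uint8)*255
a=cv2.resize(p[125:225,360:485],None,fx=6,fy=6,interpolation=cv2.INTER_CUBIC)
cv2.imwrite("pics/cal.png",a[:,:,::-1])
E
```

```text
table 0.17414613968963977 33.41776587972973 0.4499280982393543
stampgrip 277 mean [560.9736 315.9389] rect ((561.9335327148438, 317.17852783203125), (16.693811416625977, 52.07004165649414), 32.921939849853516) z 63.7343914916903
stampbase 703 mean [559.2284  313.74716] rect ((561.6560668945312, 317.1360778808594), (55.58507537841797, 70.1189193725586), 33.26044845581055) z 28.2824524526809
round 792 mean [594.2687  182.40358] rect ((596.1414184570312, 182.956298828125), (58.763877868652344, 60.29119873046875), 88.86213684082031) z 28.622668905562136
small 338 mean [451.51987 259.16907] rect ((451.4511413574219, 261.2919006347656), (33.476722717285156, 34.289398193359375), 12.955909729003906) z 29.529833673129872
jar 696 mean [724.42896   35.265575] rect ((727.9703979492188, 33.69331741333008), (48.382816314697266, 47.792598724365234), 32.0399169921875) z 57.118985960403904
red 1042 mean [467.95236 152.32803] rect ((468.3037109375, 152.24749755859375), (69.89274597167969, 55.12792205810547), 26.815250396728516) z 28.72360794537576
cal 4676 mean [ 533.12427 -114.79169] rect ((566.7020263671875, -138.0177459716797), (127.58920288085938, 409.803955078125), 8.483678817749023) z 17.621082084774628
knob 112 mean [ 523.22076 -120.99768] rect ((523.7603759765625, -121.75727081298828), (19.171810150146484, 20.712549209594727), 50.32061767578125) z 45.514600647724876
```

View pics/cal.png

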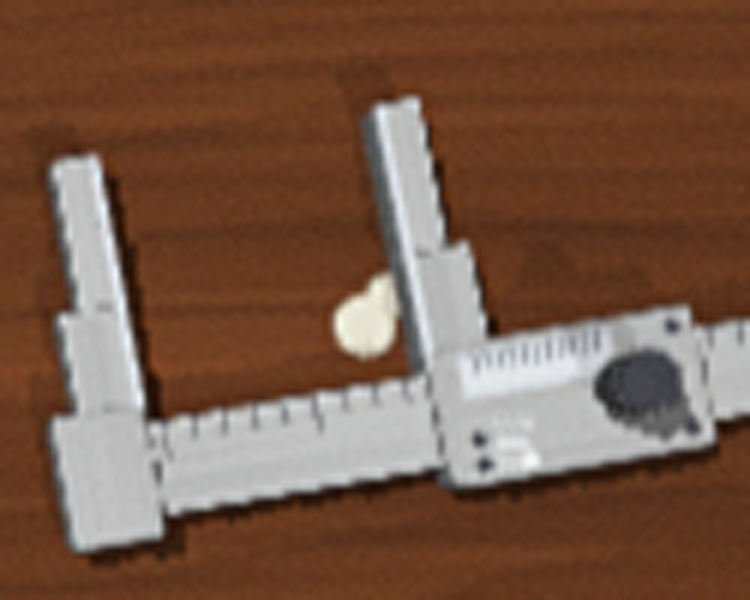

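Run:
```python
from h import *
f=np.load("top0.npz");p,d,K,E=f['p'],f['d'],f['K'],f['E']
W=cloud(d,K,E);z=W[...,2]
m=np.zeros(z.shape,bool);m[130:225,360:590]=1
m&=(z>11)&(z<30)
q=W[m]
for th in (-81.0,-81.5,-82.0):
    t=np.radians(th);ex=np.array([np.cos(t),np.sin(t)]);ey=np.array([-ex[1],ex[0]])
    c=np.c_[q[:,:2]@ex,q[:,:2]@ey]
    # far beam part edges
    x0=c[:,0].min()
    B=c[(c[:,0]>x0+240)&(c[:,0]<x0+380)]
    u=B[:,0]-x0
    # edges of beam by slices
    lo=[];hi=[];xs=np.arange(240,380,10)
    for a in xs:
        s=B[(u>=a)&(u<a+10),1];lo.append(s.min());hi.append(s.max())
    print(th,"slopes",np.degrees(np.polyfit(xs,lo,1)[0]),np.degrees(np.polyfit(xs,hi,1)[0]),np.mean(lo),np.mean(hi))
    yc=(np.mean(lo)+np.mean(hi))/2
    print(" x range",x0,c[:,0].max()," y range rel",c[:,1].min()-yc,c[:,1].max()-yc)
    for ya,yb in((30,45),(45,60),(60,75),(75,90),(90,100)):
        s=np.sort(c[(c[:,1]-yc>ya)&(c[:,1]-yc<yb),0]); g=np.argmax(np.diff(s)); print("  ",ya,"fixed",s[0]-x0-(-31),s[g]-x0-31,"moving",s[g+1]-x0-31,s[-1]-x0-31)
    org=ex*(x0+31)+ey*yc; print(" origin",org)
    k=np.array([523.8,-121.7])-org; print(" knob",k@ex,k@ey)
```

```text
-81.0 slopes -0.214616072186616 -0.2567676028046398 482.4635724081877 512.096305473736
 x range 19.648327726868708 429.50317682236096  y range rel -22.546160298196412 105.78374871724372
   30 fixed 40.425251517223174 0.005446308654384779 moving 91.68446450723522 115.2695520618355
   45 fixed 40.29389486964902 0.2748324426233637 moving 91.66829839722831 115.24397703377485
   60 fixed 47.32993996619629 0.723076901006543 moving 91.95524112895353 107.2613389244801
   75 fixed 47.394372953569906 0.17125782855182337 moving 92.21473108770317 107.96349067677738
   90 fixed 47.46602141387501 -0.017873407666733954 moving 91.94781978182112 106.93739257333306
 origin [499.08074176  27.76695846]
 knob 151.49371611163252 1.0331394673751075
-81.5 slopes 0.27995159871298453 0.23617695052834717 485.3226551986619 514.9498457482539
 x range 15.35007145114924 425.1561947213295  y range rel -23.832688654891342 103.75642829740622
   30 fixed 39.85494793946799 -0.37666533467321983 moving 91.33197478241522 114.84752377176304
   45 fixed 40.160142650884076 0.1468697058986237 moving 91.19663267101927 114.7343
[... 409 characters left out ...]
.7291035180722646 488.1386469366679 517.7641705983086
 x range 10.86524075587344 420.77683533001107  y range rel -25.916385184546698 102.19331174008107
   30 fixed 39.60073212290327 -0.4838705128858969 moving 91.15557445627324 114.59979408026899
   45 fixed 39.85937618697392 -0.24630399174219164 moving 90.90106665031406 114.39909444981325
   60 fixed 46.194836684579 -0.7050686918222162 moving 90.7427479106586 106.15699805437293
   75 fixed 45.953302023243495 -1.144213621689456 moving 90.41531706037271 106.67853590928547
   90 fixed 45.88690820626101 -1.3419873931388757 moving 90.56062378132349 105.33281776599202
 origin [503.88323561  28.53949608]
 knob 151.54925349285796 -1.1863607474937876
```

Caliper: beam along about -81.25°, origin about (500.3, 27.9), opening about 91.5 mm, knob on the beam line. The stamp is at about (562, 317) with its thin axis at about 33°, and its size and heights match the given ones. I'm moving above the stamp now.

```bash
python3 -m jog '[[[-0.88,-0.2,0,0,0,0,1],[-0.88,-0.2,0,0,0,0,1],[-0.88,-0.2,0,0,0,0,1],[-0.88,-0.2,0,0,0,0,1],[-0.88,-0.2,0,0,0,0,1],[-0.88,-0.2,0,0,0,0,1],[-0.88,-0.2,0,0,0,0,1],[-0.88,-0.2,0,0,0,0,1],[-0.88,-0.2,0,0,0,0,1],[0,0,0.2,0,0,0.024,1],[0,0,0.2,0,0,0.024,1],[0,0,0.2,0,0,0.024,1]]]'
python3 -m jog '[[[0,0,0.2,0,0,0.024,0.8],[0,0,0,0,0,0,0.8],[0,0,0,0,0,0,0.8]]]' 30
cat >> h.py <<'E'
def plan(x,y,z,yaw):
    s=telemetry.sense();p=s['tool_pos'];r=np.radians(s['tcp_rot'])
    from scipy.spatial.transform import Rotation as Ro
    R=Ro.from_euler('xyz',r).as_matrix()
    print("pos",p.round(1),s['tcp_rot'].round(2),"F",s['ft_force'].round(2),"gap",round(s['finger_gap'],1),"t",s['time'])
    print("shift units",(R.T@(np.array([x,y,z])-p)/50).round(3),"turn z units",round(-((yaw-s['tcp_rot'][2]+180)%360-180)/360,4))
E
python3 - <<'E'
from h import *
plan(561.9,317.2,33,122.9)
E0=camera_params("wrist");p,d=snapshot("wrist");K,E=E0["K"],E0["extrinsics"]
W=cloud(d,K,E);z=W[...,2]
near=np.hypot(W[...,0]-562,W[...,1]-317)<60
for a,b in((52,72),(22,34)):
    m=near&(z>a)&(z<b)&(d>0); print(m.sum(),cv2.minAreaRect(W[m][:,:2].astype(np.float32)) if m.sum()>5 else 0,np.median(z[m]) if m.any() else 0)
cv2.imwrite("pics/w1.png",p[:,:,::-1])
E
```

```text
time: 1.6
tool_pos: [561.5, 318.1, 200.2]
tcp_rot: [-179.9, -0.0, 131.1]
ft_force: [-0.1, 0.2, -0.5]
finger_gap: 85.2
time: 1.98
tool_pos: [561.7, 318.5, 191.4]
tcp_rot: [-180.0, -0.0, 123.0]
ft_force: [0.6, 0.1, -0.3]
finger_gap: 68.4
pos [561.7 318.5 191.4] [-179.99   -0.    123.01] F [ 0.62  0.12 -0.34] gap 68.4 t 1.975
shift units [-0.024 -0.009  3.169] turn z units 0.0003
809 ((563.8814697265625, 318.3957214355469), (15.220623016357422, 52.0197639465332), 33.264991760253906) 62.734142388014845
2258 ((564.149169921875, 318.95037841796875), (55.14693832397461, 69.5541000366211), 33.08208465576172) 26.989814259627707
```

View pics/w1.png

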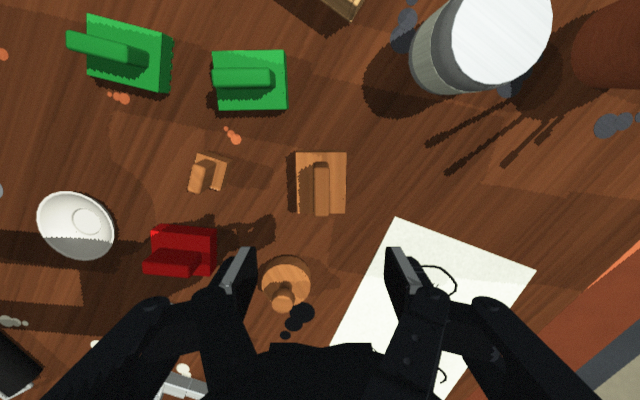

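The wrist view shows the brown stamp centred ahead at (320,183). It agrees with the top view within 2 mm and the same angle (33°). Descending to grasp the bar.

```bash
python3 -m jog '[[[-0.02,0.015,0.6,0,0,0,0.8],[0,0,0.6,0,0,0,0.8],[0,0,0.6,0,0,0,0.8],[0,0,0.6,0,0,0,0.8],[0,0,0.4,0,0,0,0.8],[0,0,0.25,0,0,0,0.8],[0,0,0.13,0,0,0,0.8],[0,0,0,0,0,0,0.5],[0,0,0,0,0,0,0.3]]]' 30
python3 -m jog '[[[0,0,0,0,0,0,0],[0,0,0,0,0,0,0],[0,0,0,0,0,0,0],[0,0,0,0,0,0,0],[0,0,0,0,0,0,0]]]' 30
```

```text
time: 3.15
tool_pos: [563.6, 318.4, 33.5]
tcp_rot: [179.9, 0.0, 122.8]
ft_force: [-0.6, 0.1, 0.1]
finger_gap: 32.2
time: 3.78
tool_pos: [563.3, 318.2, 33.2]
tcp_rot: [179.9, 0.0, 122.8]
ft_force: [-1.1, -1.6, 5.8]
finger_gap: 15.4
```

```bash
python3 -m jog '[[[0,0,-0.3,0,0,0,0],[0,0,-0.5,0,0,0,0],[0,0,-0.5,0,0,0,0],[0,0,-0.5,0,0,0,0],[-0.5,-0.33,0,0,0,0,0],[-0.74,-0.488,0,0,0,0,0],[-0.74,-0.488,0,0,0,0,0],[-0.74,-0.488,0,0,0,0,0],[-0.74,-0.488,0,0,0,0,0],[-0.74,-0.488,0,0,0,0,0],[-0.74,-0.488,0,0,0,0,0],[-0.28,-0.15,0,0,0,0,0]]]' 30
python3 -m jog '[[[0,0,0,0,0,-0.02,0],[0,0,0,0,0,-0.023,0],[0,0,0,0,0,-0.023,0],[0,0,0,0,0,-0.023,0],[0,0,0,0,0,-0.023,0],[0,0,0,0,0,-0.023,0],[0,0,0,0,0,-0.023,0],[0,0,0,0,0,-0.0245,0],[0,0,0,0,0,0,0],[0,0,0,0,0,0,0]]]' 30
python3 - <<'E'
from h import *
plan(561.3,6.0,33.2,188.75)
for n in("scene","wrist","top"):
    P=camera_params(n);p,d=snapshot(n); np.savez(f"{n}1.npz",p=p,d=d,K=P["K"],E=P["extrinsics"])
    cv2.imwrite(f"pics/{n}2.png",p[:,:,::-1])
E
```

```text
time: 5.28
tool_pos: [561.0, 4.0, 122.9]
tcp_rot: [180.0, 0.0, 122.7]
ft_force: [0.7, -0.2, -1.3]
finger_gap: 15.5
time: 6.52
tool_pos: [561.1, 6.7, 122.4]
tcp_rot: [180.0, 0.0, -171.7]
ft_force: [0.2, 0.7, -1.9]
finger_gap: 15.4
pos [561.1   6.7 122.4] [ 179.99    0.   -171.65] F [ 0.22  0.68 -1.85] gap 15.4 t 6.525
shift units [-1.000e-03 -1.500e-02  1.784e+00] turn z units -0.0011
```

View pics/wrist2.png

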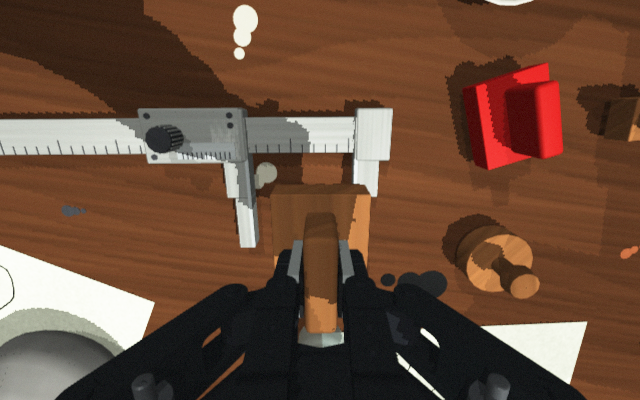

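The wrist view shows the stamp held square, with its near end at about (320,190). The beam is at y≈135, the moving jaw at (245,215) and the fixed jaw at (370,165). I'll measure stamp and caliper together in this one camera.

Run:
```python
from h import *
t=np.radians(-81.25);ex=np.array([np.cos(t),np.sin(t)]);ey=np.array([-ex[1],ex[0]])
f=np.load("wrist1.npz");p,d,K,E=f['p'],f['d'],f['K'],f['E']
W=cloud(d,K,E);z=W[...,2]
O=np.array([500.3,27.9]);c=np.dstack([(W[...,:2]-O)@ex,(W[...,:2]-O)@ey])
ok=(d>0)
m=ok&(z>10)&(z<22)&(c[...,1]<110)&(c[...,1]>-40)&(c[...,0]<260)&(c[...,0]>-60)
X=c[m];print("zmed",np.median(z[m]))
b=X[(X[:,0]>15)&(X[:,0]<85)]
xs=np.arange(15,85,5)
lo=[b[(b[:,0]>=a)&(b[:,0]<a+5),1].min() for a in xs];hi=[b[(b[:,0]>=a)&(b[:,0]<a+5)&(b[:,1]<20),1].max() for a in xs]
print("beam between jaws lo/hi",np.median(lo),np.median(hi),"slope deg",np.degrees(np.polyfit(xs,lo,1)[0]),np.degrees(np.polyfit(xs,hi,1)[0]))
for ya in(26,32,38,44,50,60,70):
    s=np.sort(X[(X[:,1]>ya)&(X[:,1]<ya+6),0])
    if len(s)>4: g=np.argmax(np.diff(s));print(ya,s[[0,g,g+1,-1]].round(1))
u=ok&(z>105)&(z<125)&(abs(c[...,0]-31)<50)&(abs(c[...,1]-57)<50)
hsv=cv2.cvtColor(p,cv2.COLOR_RGB2HSV); u&=(hsv[...,1]>80)
q=c[u].astype(np.float32);print("base top",u.sum(),np.median(z[u]),q.min(0),q.max(0),cv2.minAreaRect(q))
n=ok&(c[...,0]<230)&(c[...,0]>120)&(z>38)&(z<52)&(abs(c[...,1])<30)
print("knob",cv2.minAreaRect(c[n].astype(np.float32)))
s=q[np.argsort(q[:,1])]
for a in range(20,60,8):
    k=q[(q[:,1]>a)&(q[:,1]<a+8)]
    if len(k): print(a,k[:,0].min(),k[:,0].max())
```

```text
zmed 17.576702237535002
beam between jaws lo/hi -12.680821114062194 16.570382922316686 slope deg 0.4371946244282263 0.7602011572911519
26 [-2.170e+01 -1.000e-01  9.160e+01  1.141e+02]
32 [-2.210e+01 -1.000e-01  9.160e+01  1.135e+02]
38 [-22.1  -0.   91.6 113.9]
44 [-21.6  -6.2  91.6 113.5]
50 [-22.1 -13.6  91.6 113.5]
60 [ 91.5 105.5 106.1 106.4]
70 [ 91.5 104.6 105.2 106.7]
base top 4814 116.43221470960488 [ 1.6707406 23.514372 ] [57.150238 71.42315 ] ((29.408594131469727, 47.47768020629883), (47.91362380981445, 55.473060607910156), 89.97650146484375)
knob ((151.8820343017578, 1.601602554321289), (20.325252532958984, 21.660215377807617), 72.30686950683594)
20 2.0842083 56.78296
28 1.7294623 57.13791
36 1.857827 57.000713
44 1.6707406 56.95933
52 1.9930941 57.150238
```

Stamp x spans 1.8 to 57.0 between the faces at 0 and 91.6. It is square, and its near end is about 7 mm from the beam. I'll shift it 1.7 mm away from the fixed jaw and lower it.

```bash
python3 -m jog '[[[0,-0.035,0.1,0,0,0,0],[0,0,0.3,0,0,0,0],[0,0,0.4,0,0,0,0],[0,0,0.4,0,0,0,0],[0,0,0.3,0,0,0,0],[0,0,0.15,0,0,0,0],[0,0,0.05,0,0,0,0],[0,0,0,0,0,0,0],[0,0,0,0,0,0,0]]]' 30
python3 - <<'E'
from h import *
plan(561.3,6,33.2,188.75)
E
```

```text
time: 7.8
tool_pos: [562.0, 4.6, 38.1]
tcp_rot: [-180.0, 0.1, -171.5]
ft_force: [-0.5, 0.2, -1.6]
finger_gap: 15.9
pos [562.    4.6  38.1] [-1.7998e+02  8.0000e-02 -1.7148e+02] F [-0.55  0.15 -1.64] gap 15.9 t 7.8
shift units [0.01  0.031 0.099] turn z units -0.0006
```

```bash
python3 -m jog '[[[0,0,0.05,0,0,0,0],[0,0,0.03,0,0,0,0],[0,0,0,0,0,0,0]]]' 30
python3 -m jog '[[[0,0,0.015,0,0,0,0],[0,0,0,0,0,0,0]]]' 30
```

```text
time: 8.18
tool_pos: [561.4, 4.6, 33.3]
tcp_rot: [-180.0, 0.0, -171.5]
ft_force: [0.4, 0.3, -2.3]
finger_gap: 15.6
time: 8.43
tool_pos: [561.4, 4.5, 33.2]
tcp_rot: [-180.0, -0.0, -171.5]
ft_force: [-4.4, -0.7, 5.5]
finger_gap: 15.5
```

```bash
python3 -m jog '[[[0,0,0,0,0,0,0.3],[0,0,0,0,0,0,0.5],[0,0,0,0,0,0,0.5],[0,0,0,0,0,0,0.5],[0,0,-0.3,0,0,0,0.5],[0,0,-0.5,0,0,0,0.5],[0,0,-0.5,0,0,0,0.5],[0,0,-0.5,0,0,0,0.5],[0,0,0,0,0,0,0.5],[0,0,0,0,0,0,0.5]]]' 30
python3 - <<'E'
from h import *
t=np.radians(-81.25);ex=np.array([np.cos(t),np.sin(t)]);ey=np.array([-ex[1],ex[0]]);O=np.array([500.3,27.9])
plan(561.3,6,33.2,188.75)
T=O+ex*(151.7+0)+ey*0.8; print(T); plan(T[0],T[1],30,188.75)
for n in("wrist","top"):
    P=camera_params(n);p,d=snapshot(n);W=cloud(d,P["K"],P["extrinsics"]);z=W[...,2]
    cv2.imwrite(f"pics/{n}3.png",p[:,:,::-1])
    c=np.dstack([(W[...,:2]-O)@ex,(W[...,:2]-O)@ey])
    hsv=cv2.cvtColor(p,cv2.COLOR_RGB2HSV)
    u=(d>0)&(z>22)&(z<33)&(abs(c[...,0]-31)<45)&(c[...,1]>10)&(c[...,1]<105)&(hsv[...,1]>90)
    q=c[u].astype(np.float32);r=cv2.minAreaRect(q);print(n,"stamp",u.sum(),r,q.min(0),q.max(0))
    n2=(d>0)&(c[...,0]<230)&(c[...,0]>120)&(z>38)&(z<52)&(abs(c[...,1])<30)
    if n2.sum()>5: print("knob",cv2.minAreaRect(c[n2].astype(np.float32)))
    m=(d>0)&(z>10)&(z<22)&(c[...,1]<105)&(c[...,1]>28)
    for ya in(30,50,70,90):
        s=np.sort(c[m&(c[...,1]>ya)&(c[...,1]<ya+10)&(c[...,0]>-40)&(c[...,0]<130),0])
        if len(s)>4: g=np.argmax(np.diff(s));print(ya,s[[0,g,g+1,-1]].round(1))
E
```

```text
time: 9.68
tool_pos: [561.2, 4.6, 122.4]
tcp_rot: [180.0, -0.0, -171.5]
ft_force: [-0.2, 0.3, -0.5]
finger_gap: 42.9
pos [561.2   4.6 122.4] [ 1.8000e+02 -1.0000e-02 -1.7148e+02] F [-0.16  0.33 -0.49] gap 42.9 t 9.675
shift units [-0.007  0.027  1.784] turn z units -0.0006
[ 524.16780689 -121.91274243]
pos [561.2   4.6 122.4] [ 1.8000e+02 -1.0000e-02 -1.7148e+02] F [-0.16  0.33 -0.49] gap 42.9 t 9.675
shift units [ 1.107 -2.393  1.848] turn z units -0.0006
wrist stamp 3504 ((31.2838191986084, 58.81794357299805), (70.35479736328125, 55.331851959228516), 89.92935943603516) [ 3.603935 23.644571] [58.986317 94.00732 ]
knob ((151.25123596191406, 1.9624691009521484), (20.19669532775879, 21.075712203979492), 15.05548095703125)
30 [-21.7  -0.   91.5 113.8]
50 [-21.9   0.   91.7 113.6]
70 [-14.9  -0.   91.5 106.9]
90 [-15.    0.   91.5 106.6]
top stamp 391 ((31.28399085998535, 41.53959655761719), (39.36853790283203, 55.501869201660156), 89.58240509033203) [ 3.5494254 21.845871 ] [58.972633 61.41703 ]
30 [-21.8  -0.1   3.7   4.2]
50 [-22.   -0.    3.7   4.5]
70 [-14.9  -2.5  -1.4  -0.3]
90 [-14.9  -9.2  -8.1  -0.5]
```

View pics/wrist3.png

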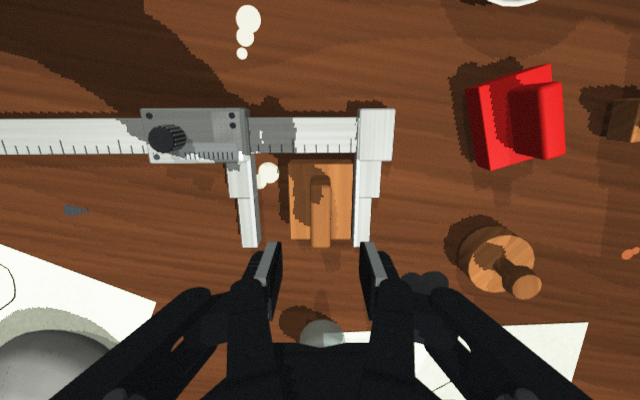

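The stamp stands free between the jaws: 3.6 mm from the fixed face, square, end about 7 mm from the beam. In the picture it is at (320,200) and the knob at (165,140). Next I straddle the knob with the pads.

```bash
python3 -m jog '[[[0.275,-0.6,0,0,0,-0.0006,0.4],[0.275,-0.6,0,0,0,0,0.4],[0.275,-0.6,0,0,0,0,0.4],[0.272,-0.593,0,0,0,0,0.4],[0,0,0.4,0,0,0,0.4],[0,0,0.5,0,0,0,0.4],[0,0,0.4,0,0,0,0.4],[0,0,0.2,0,0,0,0.4],[0,0,0,0,0,0,0.4],[0,0,0,0,0,0,0.4]]]' 30
python3 - <<'E'
from h import *
plan(524.7,-121.9,27,188.75)
p,d=snapshot("scene");cv2.imwrite("pics/s4.png",cv2.resize(p[150:300,40:300],None,fx=3,fy=3)[:,:,::-1])
E
```

```text
time: 11.02
tool_pos: [525.8, -122.1, 48.3]
tcp_rot: [-180.0, 0.1, -171.3]
ft_force: [0.1, -0.2, -0.0]
finger_gap: 34.3
pos [ 525.8 -122.1   48.3] [-1.7997e+02  5.0000e-02 -1.7126e+02] F [ 0.12 -0.25 -0.04] gap 34.3 t 11.025
shift units [0.021 0.007 0.426] turn z units -0.0
```

View pics/s4.png

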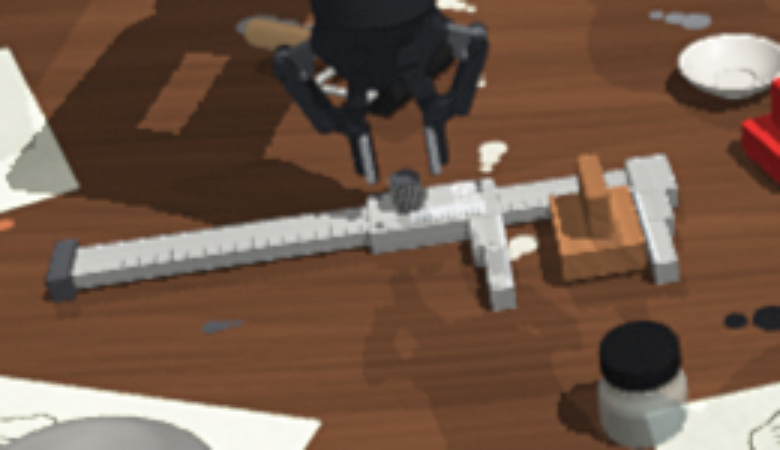

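The crop shows the open fingers above the knob (405,190) with the stamp free between the jaws. Going down, then pushing slowly along the beam.

```bash
python3 -m jog '[[[0.01,0,0.2,0,0,0,0.4],[0.01,0,0.15,0,0,0,0.4],[0,0,0.076,0,0,0,0.4],[0,0,0,0,0,0,0.4]]]' 30
python3 -m jog '[[[0,0.04,0,0,0,0,0.4],[0,0.04,0,0,0,0,0.4],[0,0.04,0,0,0,0,0.4],[0,0.04,0,0,0,0,0.4],[0,0.04,0,0,0,0,0.4],[0,0.04,0,0,0,0,0.4],[0,0.04,0,0,0,0,0.4],[0,0.04,0,0,0,0,0.4],[0,0,0,0,0,0,0.4]]]' 30
python3 - <<'E'
from h import *
plan(524.7,-121.9,27,188.75)
E
```

```text
time: 11.58
tool_pos: [523.8, -121.9, 25.6]
tcp_rot: [180.0, -0.1, -171.3]
ft_force: [-0.3, 0.4, -0.0]
finger_gap: 34.1
time: 12.7
tool_pos: [521.8, -106.0, 26.3]
tcp_rot: [180.0, 0.0, -171.3]
ft_force: [0.3, -0.5, 0.3]
finger_gap: 34.1
pos [ 521.8 -106.    26.3] [ 1.7999e+02  1.0000e-02 -1.7125e+02] F [ 0.32 -0.54  0.28] gap 34.1 t 12.7
shift units [-0.009 -0.323 -0.015] turn z units -0.0
```

```bash
cat > look.py <<'E'
from h import *
t=np.radians(-81.25);ex=np.array([np.cos(t),np.sin(t)]);ey=np.array([-ex[1],ex[0]]);O=np.array([500.3,27.9])
s=telemetry.sense();q=(s['tool_pos'][:2]-O);print("t",s['time'],"tcp cal",(q@ex).round(1),(q@ey).round(1),"F cal",(s['ft_force'][:2]@ex).round(2),(s['ft_force'][:2]@ey).round(2),s['ft_force'][2].round(2),s['finger_gap'].round(1))
for n in("wrist","top"):
    P=camera_params(n);p,d=snapshot(n);W=cloud(d,P["K"],P["extrinsics"]);z=W[...,2]
    cv2.imwrite(f"pics/{n}L.png",p[:,:,::-1])
    c=np.dstack([(W[...,:2]-O)@ex,(W[...,:2]-O)@ey]);sat=cv2.cvtColor(p,cv2.COLOR_RGB2HSV)[...,1]
    u=(d>0)&(z>22)&(z<33)&(abs(c[...,0]-31)<45)&(c[...,1]>20)&(c[...,1]<105)&(sat>90)
    if u.sum()>20: print(n,"stamp",cv2.minAreaRect(c[u].astype(np.float32)))
    m=(d>0)&(z>10)&(z<22)&(sat<80)&(c[...,0]>-40)&(c[...,0]<140)
    for ya in(30,50,70,90):
        s=np.sort(c[m&(c[...,1]>ya)&(c[...,1]<ya+10),0])
        if len(s)>4: g=np.argmax(np.diff(s));print(n,ya,s[[0,g,g+1,-1]].round(1))
E
python3 look.py
```

```text
Traceback (most recent call last):
  File "look.py", line 3, in <module>
    s=telemetry.sense();q=(s['tool_pos'][:2]-O);print("t",s['time'],"tcp cal",(q@ex).round(1),(q@ey).round(1),"F cal",(s['ft_force'][:2]@ex).round(2),(s['ft_force'][:2]@ey).round(2),s['ft_force'][2].round(2),s['finger_gap'].round(1))
                                                                                                                                                                                                                ^^^^^^^^^^^^^^^^^^^^^
AttributeError: 'float' object has no attribute 'round'
```

```bash
sed -i "s/s\['finger_gap'\].round(1)/round(s['finger_gap'],1)/" look.py; python3 look.py
```

```text
t 12.7 tcp cal 135.6 0.9 F cal 0.58 0.24 0.28 34.1
wrist stamp ((31.61162567138672, 58.71013641357422), (56.337127685546875, 71.55512237548828), 0.08819658309221268)
wrist 30 [-21.9  -3.3  82.1  83.2]
wrist 50 [-22.3 -22.3 -21.3  -3.4]
wrist 70 [-14.3 -13.8 -12.9 -12.4]
top stamp ((31.25826644897461, 56.804962158203125), (69.99281311035156, 55.64125442504883), 89.83556365966797)
top 30 [-21.9  -0.2  81.5 103.5]
top 50 [-2.150e+01  1.000e-01  8.140e+01  1.018e+02]
top 70 [-15.   -0.2  81.3  96.9]
top 90 [-15.2  -1.   81.4  97. ]
```

The jaw follows squarely (opening 81.4) and the push is about 1 N. Continuing.

```bash
python3 -m jog '[[[0,0.04,0,0,0,0,0.4],[0,0.04,0,0,0,0,0.4],[0,0.04,0,0,0,0,0.4],[0,0.04,0,0,0,0,0.4],[0,0.04,0,0,0,0,0.4],[0,0.04,0,0,0,0,0.4],[0,0.04,0,0,0,0,0.4],[0,0.04,0,0,0,0,0.4],[0,0.04,0,0,0,0,0.4],[0,0.03,0,0,0,0,0.4]]]' 30
python3 -m jog '[[[0,0.02,0,0,0,0,0.4],[0,0.02,0,0,0,0,0.4],[0,0.02,0,0,0,0,0.4],[0,0,0,0,0,0,0.4]]]' 30
python3 look.py
```

```text
time: 14.05
tool_pos: [518.7, -86.9, 26.2]
tcp_rot: [180.0, -0.0, -171.3]
ft_force: [1.1, -2.1, -2.3]
finger_gap: 34.1
time: 14.55
tool_pos: [518.3, -83.9, 26.2]
tcp_rot: [180.0, -0.0, -171.3]
ft_force: [-0.3, -0.3, -2.1]
finger_gap: 34.2
t 14.55 tcp cal 113.2 0.8 F cal 0.27 -0.33 -2.14 34.2
wrist stamp ((31.687602996826172, 58.62409210205078), (55.08187484741211, 71.17639923095703), 0.42153486609458923)
wrist 30 [-22.   -1.8  59.6  61.3]
wrist 50 [-22.  -22.  -21.4  -2. ]
top stamp ((31.552059173583984, 56.95733642578125), (70.2789535522461, 55.604095458984375), 89.78121185302734)
top 30 [-22.1  -0.3  61.5  81.3]
top 50 [-20.9  -0.1  62.   80.8]
top 70 [-14.9   0.1  62.   74.4]
top 90 [-15.1  -0.3  59.1  75.1]
```

```bash
python3 -m jog '[[[0,0.02,0,0,0,0,0.4],[0,0.02,0,0,0,0,0.4],[0,0.015,0,0,0,0,0.4]]]' 30
for i in 1; do python3 -m jog '[[[0,0.01,0,0,0,0,0.4]]]' 30; done
python3 -m jog '[[[0,0,0,0,0,0,0.4]]]' 30
```

```text
time: 15.02
tool_pos: [517.9, -81.5, 26.3]
tcp_rot: [-180.0, -0.0, -171.3]
ft_force: [0.0, -3.5, -0.3]
finger_gap: 34.2
time: 15.15
tool_pos: [517.8, -81.0, 26.3]
tcp_rot: [-180.0, -0.0, -171.3]
ft_force: [-1.1, -4.0, -0.6]
finger_gap: 33.7
time: 15.28
tool_pos: [517.8, -80.9, 26.3]
tcp_rot: [-180.0, -0.0, -171.3]
ft_force: [-0.6, -4.2, 0.5]
finger_gap: 34.3
```

```bash
python3 -m jog '[[[0,0.006,0,0,0,0,0.4],[0,0,0,0,0,0,0.4]]]' 30
python3 -m jog '[[[0,0.006,0,0,0,0,0.4],[0,0,0,0,0,0,0.4]]]' 30
python3 look.py
```

```text
time: 15.52
tool_pos: [517.8, -80.6, 26.3]
tcp_rot: [-180.0, -0.0, -171.3]
ft_force: [-1.4, -5.4, -0.0]
finger_gap: 34.0
time: 15.78
tool_pos: [517.7, -80.3, 26.2]
tcp_rot: [-180.0, -0.0, -171.3]
ft_force: [-0.9, -3.8, 0.2]
finger_gap: 34.0
t 15.775 tcp cal 109.5 0.8 F cal 3.61 -1.5 0.24 34.0
wrist stamp ((28.622314453125, 58.82182312011719), (55.36181640625, 71.09178161621094), 0.3942868709564209)
wrist 30 [-22.2  -4.7  56.   57.7]
wrist 50 [-21.7 -19.3 -18.9  -5.3]
top stamp ((28.103050231933594, 57.0244140625), (70.19792938232422, 55.45379638671875), 89.83045196533203)
top 30 [-21.8   0.7  57.9  77.5]
top 50 [-21.5   1.3  58.4  77.8]
top 70 [-14.8   1.   58.3  70.6]
top 90 [-14.9  -0.5  55.7  71.1]
```

About 0.5 mm remains. Continuing in small steps.

```bash
python3 -m jog '[[[0,0.006,0,0,0,0,0.4],[0,0,0,0,0,0,0.4]]]' 30 | grep -E 'pos|force'
python3 -m jog '[[[0,0.004,0,0,0,0,0.4],[0,0,0,0,0,0,0.4]]]' 30| grep -E 'pos|force'
```

```text
tool_pos: [517.7, -79.9, 26.2]
ft_force: [-1.4, -4.0, -0.5]
tool_pos: [517.7, -79.8, 26.3]
ft_force: [-1.1, -4.8, 0.1]
```

```bash
python3 -m jog '[[[0,0.004,0,0,0,0,0.4],[0,0,0,0,0,0,0.4]]]' 30| grep -E 'pos|force'
```

```text
tool_pos: [517.7, -79.7, 26.3]
ft_force: [-1.2, -5.4, 0.1]
```

```bash
python3 -m jog '[[[0,0.004,0,0,0,0,0.4],[0,0,0,0,0,0,0.4]]]' 30| grep -E 'pos|force'
```

```text
tool_pos: [517.7, -79.6, 26.3]
ft_force: [-1.5, -6.0, 0.1]
```

```bash
python3 -m jog '[[[0,0.004,0,0,0,0,0.4],[0,0,0,0,0,0,0.4]]]' 30| grep -E 'pos|force'; python3 look.py
```

```text
tool_pos: [517.7, -79.6, 26.3]
ft_force: [-0.4, -6.6, -0.2]
t 17.125 tcp cal 108.9 0.8 F cal 6.47 -1.38 -0.24 34.2
wrist stamp ((27.61751937866211, 58.32244873046875), (55.21465301513672, 70.56629180908203), 0.8508537411689758)
wrist 30 [-22.1  -5.4  55.1  56.6]
wrist 50 [-21.7 -14.4 -14.1  -6. ]
top stamp ((27.71517562866211, 57.16606903076172), (70.2558822631836, 55.45317077636719), 89.8355941772461)
top 30 [-21.9   0.4  58.   76.5]
top 50 [-21.9   0.3  57.4  77.2]
top 70 [-15.1   0.4  58.1  70. ]
top 90 [-14.9  -0.7  55.5  70.7]
```

The stamp now bears on both jaws: push about 6.5 N, force rising with each step, and the fixed jaw hasn't moved. Backing off inside the knob clearance, then up.

```bash
python3 -m jog '[[[0,-0.01,0,0,0,0,0.4],[0,-0.03,0,0,0,0,0.4],[0,-0.08,0,0,0,0,0.4],[0,-0.02,0,0,0,0,0.4],[0,0,0,0,0,0,0.4],[0,0,-0.3,0,0,0,0.4],[0,0,-0.5,0,0,0,0.4],[0,0,-0.6,0,0,0,0.4],[0,0,-0.6,0,0,0,0.4],[0,-0.5,-0.3,0,0,0,0.4],[0,-0.6,0,0,0,0,0.4],[0,-0.6,0,0,0,0,0.4]]]' 30
python3 -m jog '[[[0.6,-0.6,0,0,0,0,0.4],[0.6,-0.6,0,0,0,0,0.4],[0.6,0,0,0,0,0,0.4],[0,0,0,0,0,0,0.4],[0,0,0,0,0,0,0.4]]]' 30
python3 look.py
python3 - <<'E'
import cv2,sys
from h import *
f=np.load("top0.npz");K,E=f['K'],f['E'];p,d=snapshot("top");W=cloud(d,K,E);z=W[...,2]
for n,x0,x1,y0,y1 in(("round",285,325,130,175),("small",250,280,215,245),("jar",360,400,60,110),("cal",360,590,130,225)):
    m=np.zeros(z.shape,bool);m[y0:y1,x0:x1]=1;m&=(z>(8 if n=="cal" else 15))&(z<75);print(n,cv2.minAreaRect(W[m][:,:2].astype(np.float32)))
cv2.imwrite("pics/fin.png",cv2.resize(p[100:230,340:500],None,fx=5,fy=5,interpolation=cv2.INTER_CUBIC)[:,:,::-1][:600])
E
```

```text
time: 18.73
tool_pos: [532.3, -170.9, 143.1]
tcp_rot: [-179.9, 0.1, -171.2]
ft_force: [0.8, 0.4, 0.3]
finger_gap: 34.0
time: 19.35
tool_pos: [452.5, -243.1, 142.3]
tcp_rot: [-179.9, 0.1, -171.3]
ft_force: [1.3, 0.5, 0.3]
finger_gap: 34.2
t 19.35 tcp cal 260.6 -88.4 F cal -0.3 1.36 0.34 34.2
wrist stamp ((27.760587692260742, 58.303985595703125), (56.444297790527344, 70.47452545166016), 0.07407692074775696)
wrist 30 [-22.5  -8.3  54.7  77.8]
wrist 50 [-22.1  -8.8  54.7  78.3]
wrist 70 [55.2 57.  58.2 61.2]
top stamp ((27.70690155029297, 56.883934020996094), (55.771087646484375, 69.85409545898438), 0.33284157514572144)
top 30 [-22.    0.6  57.9  77. ]
top 50 [-21.    0.6  57.7  77. ]
top 70 [-14.9   1.1  57.7  70.3]
top 90 [-15.2  -0.6  55.6  70.7]
round ((596.190673828125, 182.86599731445312), (58.57549285888672, 60.367427825927734), 88.9420394897461)
small ((451.4644775390625, 261.36883544921875), (33.609642028808594, 34.39805221557617), 13.091642379760742)
jar ((727.9884643554688, 33.71180725097656), (47.57310104370117, 48.23630142211914), 25.56376075744629)
cal ((566.6941528320312, -139.00721740722656), (127.70266723632812, 411.61083984375), 8.351455688476562)
```

View pics/fin.png

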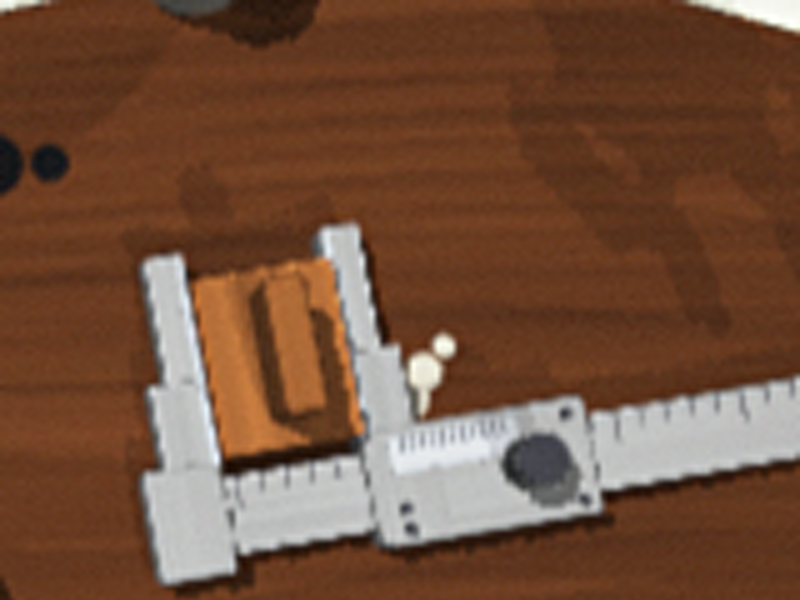

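The picture shows the stamp (275,360) held between both jaws, its lower end just above the beam. The caliper, the other stamps and the jar are where they were. Handing in.

```bash
python3 -c "
from bench import job
print(job.hand_in())"
```

```text
the job is handed in; nothing more can be done
None
```

I stood the large brown stamp between the open jaws and let go of it. Then I pushed the moving jaw up by its knob until both jaws bore on the stamp, backed the arm off, and handed in at about 19.4 s of the 58 s allowed.

- **Reading:** the caliper is left closed at an opening of about 55.5 mm; the cameras put the stamp's width at about 55.4 mm.
- **Fit:** the stamp is square to the jaws to within half a degree, and its near end is about 7 mm from the beam. I saw no cocking of the moving jaw.
- **Force:** the last push on the knob was about 6.5 N. Less the roughly 2 N it takes to slide the jaw, that is about 4–5 N on the stamp. I could not measure what remains after letting go; the jaw's own friction should hold it to about 2 N at most.
- **Nothing else moved:** the round stamp, the small stamp and the jar were within 0.2 mm of where they started. The fixed jaw's edge stayed at the same place to within the image error (under 1 mm).
- **Disagreement:** the top and wrist cameras differed by up to 2 mm in absolute position. I therefore took the spacing between stamp and caliper from a single camera view each time.

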